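# Open the slide-lid snack box and put a bar away

## Task

Open the wooden snack box: lift the handle end of its lid over the stop lip, slide the lid out of its grooves and lay it flat on the worktop, handle up, clear of the box. Then lay the brown snack bar with the orange ends flat on the bottom of the box and let go. Work gently: the box must stay standing where it is, neither dragged nor lifted nor tipped, and the can, the salt shaker and the tin round it must stay where they are.

Things in the scene. Friction and masses are not known exactly. Their poses are not given: they have to be found in the camera images.
- snack_box: pale wooden box with a darker top frame, 221 (x) x 135 (y) x 69 to 75 (z) mm, loose, about 2.3 kg, on rubber feet; origin at the centre of its underside, z up, front (-x) towards the robot. Inside 204 x 109 mm, floor 10 mm above the origin, open-topped once the lid is off (105 mm wide between the rails). The closed lid lies on ledges 55 mm above the origin and comes out along -x.
- stop_lip (a point): foot of the brass stop lip on the box's front wall, mid-width, at (-106, 0, 55) mm in the box, level with the ledges. The lip is part of the top frame, whose front end is screwed on higher or lower each time: the lip stands 2.5 to 8.5 mm above the ledges (not given), close in front of the lid's end. The handle must rise 2 to 7 mm accordingly before the lid's end clears it.
- rail (a point): front end of the left retaining rail, about (32, 60, 65) mm in the box. Two rails of the top frame run from there to the rear wall over the lid's edges, with 1.6 mm of play. They stop the handle hard only about 2 mm above the height where the lip clears. Lifting on lifts the box; pulling while jammed on rail or lip drags it. After 75 mm of outward travel the lid is out from under them.
- lid: darker wooden lid plate, 196 (x) x 118 (y) x 6 (z) mm, loose, 0.11 to 0.22 kg; origin at the centre of its underside, z up, axes along the box's at the start (up to 3 mm of lengthwise offset), 1.25 mm of side play each way in the box
- lid_handle (a point): centre of the lid's steel bar handle: round bar 10 mm thick along the lid's y, at (-68, 0, 34) mm in the lid's frame (28 mm above the lid's top, near the lip end), 54 mm clear between its posts; axes as the lid's. Pinched across x, the lid stays as held but pivots about the bar when forced. Mass centre about 60 mm behind the bar (+x).
- snack_bar: brown snack bar in a packet with orange ends, 48 (x) x 106 (y) x 18 (z) mm, 0.03 kg, rigid, loose, lying flat on the worktop to the right of the box; origin at the centre of its underside
- bar_center (a point): centre of the snack bar, 9 mm above its underside; y along its length, grasp it across x (48 mm)
- milk_can: small grey metal can with two ears and a knob, 72 x 92 x 127 mm, loose; leave it alone; origin at the centre of its underside, z up
- salt: salt shaker, 44 x 44 x 90 mm, loose; leave it alone; origin at the centre of its underside, z up
- round_tin: round orange-yellow tin with a black lid, 69 x 69 x 70 mm, loose; leave it alone; origin at the centre of its underside, z up. Can, shaker and tin share out three places: one behind left of the box, two behind right. The worktop (z = 0) left of the box, about x = 0.36 to 0.55, y = 0.21 to 0.36, is free.
Mind the look-alikes: they are no part of the job. Leave any green look-alike of the snack_bar alone. There is more than one size of the lid; the one meant has the size given above.

How it is judged:
By the outcome, as a careful person would: the job done as asked, in the order asked, and still so for the second after the job is handed in, with the robot touching nothing.
It also fails if it takes over 64 s, if anything falls off the work surface, if the arm or the gripper's body presses on something with over 40 N, if the wrist force passes 120 N, or if a joint passes its speed limit or range.

## Robot

A 6-joint arm with a two-finger parallel gripper is mounted at the origin on a cart in front of the work surface, level with it; the furniture and walls round the work are solid. World frame = base frame: x ahead of the robot, y to its left, z up, the work surface at z = 0. Lengths are in mm, angles in rad, forces in N, time in s.
With the tool pointing down it reaches from about 275 to 1000 mm from the base axis. Payload 8.4 kg.
Tool frame: the origin (TCP) lies midway between the tips of the shut fingers; the grasp point (between the pads) lies 19 mm behind it; z points along the fingers, y is the line along which they close (so a half turn about z gives the same grasp; the last joint's range is limited). The gripper opens to 85 mm and grips with 20 to 120 N. Pads are 22 mm wide; open, the fingers measure 114 mm over their backs; the gripper's body (76 mm by 85 mm) begins 54 mm behind the grasp point. The pads swing forward as they close: fully open they stand 13 mm farther back than shut.
Start: joints at [-1.137, 0.353, 1.633, -0, 1.155, -0.002], TCP at [263.834, -566.586, 231.281] pointing down, gripper open.
Joint ranges: [-2.63, 2.63], [-0.92, 2.1], [0.06, 2.66], [-1.3, 4.44], [0, 2.69], [-3.02, 3.02]. Speed limits (rad/s): [2.22, 2.22, 2.79, 3.14, 3.14, 3.14].

## Interface

Orientations are given as [roll, pitch, yaw] about the fixed x, y, z axes, in that order (R = Rz(yaw) Ry(pitch) Rx(roll)).
In Python, from rig import * gives the robot as it stands.
- The arm moves only by the shell command python3 -m jog 'ROWS' [FORCE]. ROWS is JSON, a list of rows, each an object of numbers: "x", "y", "z": the shift along the tool's x, y, z in cm; "spin": the turn about the tool's z in rad; "grip": the closure, from 0 (fully open) to 1 (shut). In form: [{"x": .., "y": .., "z": .., "spin": .., "grip": ..}, ...]. A call has 1 to 20 rows; each row shifts and turns the commanded pose from where the row before left it, along the tool's axes as they then stand; what a row does not reach is not made up. A row lasts 1/12 s, in which the tool goes at most 41.7 mm and 7.16 degrees, less where a joint would pass 70% of its speed; a pose out of reach is approached as far as the arm can. A call with a gripper value outside its range is refused whole. The fingers move at their own pace and stop on an object; FORCE is the grip in N (left out, the last holds). Time passes only in rows, so rows that do not move let the fingers close. It gives the time, the measured TCP pose, the force, the opening and the grip force at its end, in the units of the state.
- sense(): the state, without advancing time (a new reading comes with each control period).
- grab_frame(name): name is "side" or "top"; returns a dict with "pixels" (420x560x3 uint8, blue, green, red), "camera_matrix" (3x3 intrinsics, pixels), "rvec" (rotation vector, rad) and "tvec" (3), from world to camera coordinates, as OpenCV has them. Camera axes: x right, y down, z forward; pixel columns grow to the right and rows downward; lengths in mm; the calibration is good to about 2 mm. A picture is of the moment at which its call begins. There is no depth.
- sign_off(): hands the job in; it is judged then, once.
The state is a dict: "clock": time; "qpos": joint angles; "qvel": joint speeds; "joint_efforts": joint torques, N m; "eef_pos": TCP position; "tcp_rot": TCP orientation; "contact_force": force on the tool from outside, world axes, zero at the start; "wrist_torque": the same for the moment, N m; "opening": opening from 0.0 (shut) to 1.0 (fully open); "grasp_force": force on a finger pad.
Only numpy, scipy, OpenCV 4.12 (cv2) and the standard library are available. Lean on these libraries where they do the work, as an engineer would, in place of code of your own. Each camera call takes 0.05 s, during which the arm holds its last target. There are 200 camera calls.

## Working session

There is one attempt and no reset: what is moved stays moved. The work goes in short steps, Python scripts to look and compute and a shell command to move; the robot and the scene stay as the last step left them, time stands still between calls to the robot, and variables do not carry over. Pictures are saved under pics/ and viewed, at most 10 in all, crops included, and the job is handed in when it is done.

```bash
mkdir -p pics; ls
python3 - <<'E'
from rig import *
import cv2
print(sense())
for n in("side","top"):
    f=grab_frame(n); cv2.imwrite(f"pics/{n}0.png",f["pixels"]); print(n,f["camera_matrix"],f["rvec"],f["tvec"])
E
```

```text
pics
{'clock': 0.0, 'qpos': array([-1.13741878e+00,  3.53651266e-01,  1.63416640e+00, -4.26058627e-06,
        1.15524153e+00, -2.40464003e-03]), 'qvel': array([ 1.97809499e-03, -6.57340754e-04,  5.18278781e-04, -9.77065602e-05,
        1.21721231e-03,  3.38197193e-04]), 'joint_efforts': array([ 9.45176362e-04, -6.05254555e+01, -3.42063117e+01,  1.97244804e-04,
        9.39247780e-03,  2.07114232e-05]), 'eef_pos': array([ 263.60680674, -566.12664374,  230.54595107]), 'tcp_rot': array([-3.14012610e+00,  3.68924688e-07,  4.35783910e-01]), 'contact_force': array([-0.54876968,  0.337658  , -0.40427176]), 'wrist_torque': array([ 0.06507095, -0.01974955,  0.01448773]), 'grasp_force': 0.0, 'opening': 1.001846633053663}
side [[427.20644151   0.         279.03068636]
 [  0.         427.20644151 204.41739998]
 [  0.           0.           1.        ]] [ 1.31964538  2.22329548 -0.94722386] [ 338.47494307 -210.38453655 1375.78956916]
top [[432.84380427   0.         282.67455107]
 [  0.         432.84380427 213.43682565]
 [  0.           0.           1.        ]] [ 2.13201717 -2.18210613  0.13462436] [-110.42721229  522.84756797 1415.64061322]
```

View pics/side0.png

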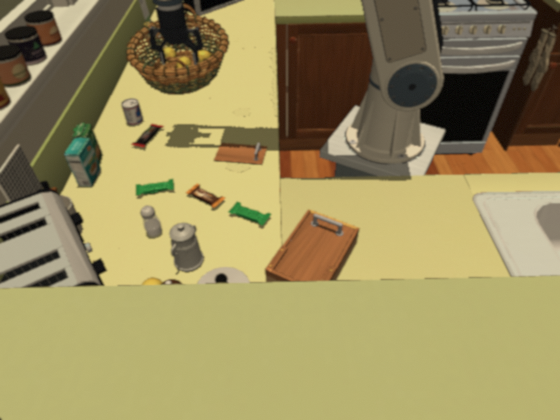

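View pics/top0.png

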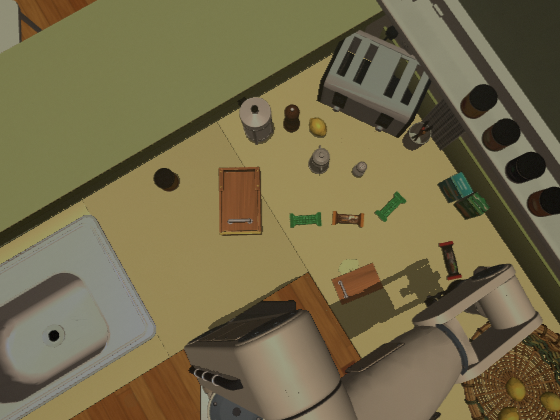

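The top view shows:
- **Lids:** the box with its closed lid is at (240,200), handle at (240,221). A smaller look-alike lid lies on the worktop at (357,282).
- **Bars:** brown with orange ends at (348,219), dark with red ends at (449,260), green at (306,220) and (391,207).
- **Neighbours:** tin at (165,180), can at (320,159), shaker at (360,169).

I choose the lid on the box and the bar at (348,219), and will check both in a close crop.

```bash
cat > h.py <<'E'
import numpy as np, cv2
from rig import *
def cam(f):
    R=cv2.Rodrigues(np.array(f["rvec"]))[0]; t=np.array(f["tvec"]).ravel(); return np.array(f["camera_matrix"]),R,t
def ray(f,p):
    K,R,t=cam(f); d=R.T@np.linalg.inv(K)@np.array([p[0],p[1],1.]); return -R.T@t,d
def onplane(f,p,z):
    c,d=ray(f,p); return c+d*(z-c[2])/d[2]
def proj(f,P):
    return cv2.projectPoints(np.array(P,float).reshape(-1,1,3),np.array(f["rvec"]),np.array(f["tvec"]),np.array(f["camera_matrix"]),None)[0].reshape(-1,2)
def two(f,p,g,q):
    c,d=ray(f,p); e,k=ray(g,q); A=np.c_[d,-k]; s=np.linalg.lstsq(A,e-c,rcond=None)[0]
    a=c+d*s[0]; b=e+k*s[1]; return (a+b)/2,np.linalg.norm(a-b)
E
python3 - <<'E'
from h import *
T=grab_frame("top");S=grab_frame("side")
import pickle; pickle.dump((T,S),open("f0.pkl","wb"))
for f in(T,S): print(ray(f,(280,210))[0])
for n,p,z in[("box",(240,200),70),("handle",(240,221),89),("bar",(348,219),18),("bar2",(449,260),18),("can",(320,159),100),("salt",(360,169),80),("tin",(165,180),70),("lid2",(357,282),6)]: print(n,onplane(T,p,z).round())
a=cv2.resize(T["pixels"][155:250,205:300],(570,570),interpolation=cv2.INTER_CUBIC)
b=cv2.resize(S["pixels"][200:290,260:365],(665,570),interpolation=cv2.INTER_CUBIC)
cv2.imwrite("pics/boxtop.png",a);cv2.imwrite("pics/boxside.png",b)
c=cv2.resize(T["pixels"][185:245,280:420],(784,336),interpolation=cv2.INTER_CUBIC);cv2.imwrite("pics/bars.png",c)
E
```

```text
[ 340.35482083 -120.20243707 1469.45978659]
[1150.14843541  259.4588878   813.30408889]
box [563.  16.  70.]
handle [492.  15.  89.]
bar [ 498. -342.   18.]
bar2 [ 353. -673.   18.]
can [ 687. -247.  100.]
salt [ 655. -379.   80.]
tin [635. 262.  70.]
lid2 [ 287. -365.    6.]
```

View pics/boxtop.png

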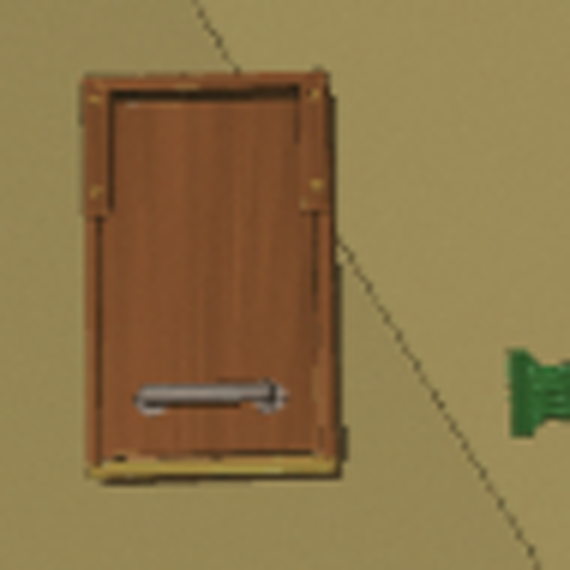

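View pics/boxside.png

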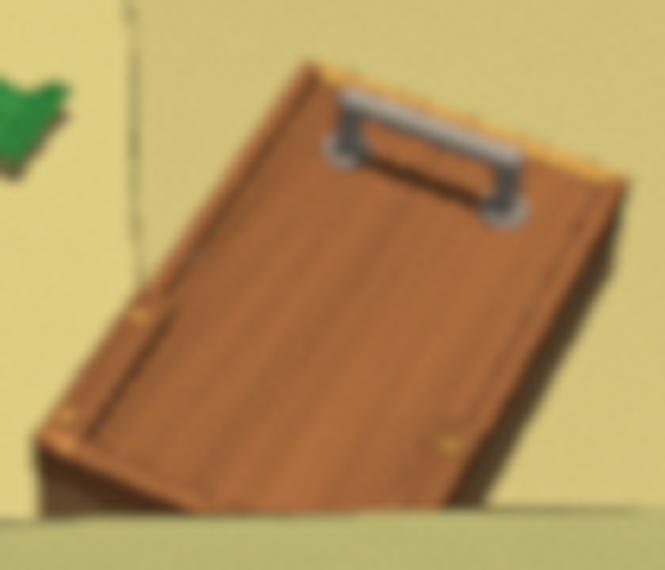

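View pics/bars.png

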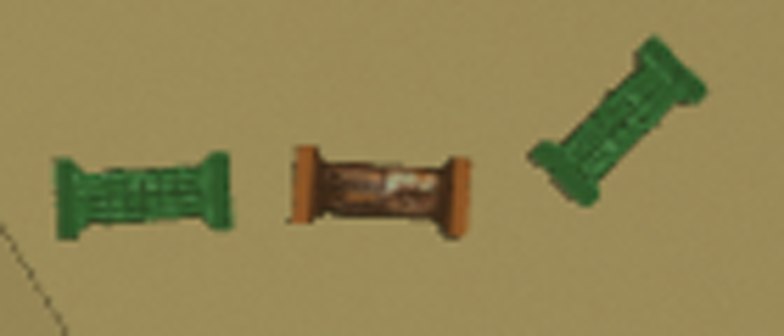

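The crops show the lid closed in the box: rails at the rear, brass lip at the front, a grey bar handle near the lip. The brown bar with orange ends is at crop (380,190), between two green ones. Next I measure the handle, box and bar.

Run:
```python
from h import *
import pickle
T,S=pickle.load(open("f0.pkl","rb"))
k=lambda p:np.array([205+(p[0]-2.5)/6,155+(p[1]-2.5)/6])
s=lambda p:np.array([260+(p[0]-2.7)/6.333,200+(p[1]-2.7)/6.333])
def grey(f,x0,x1,y0,y1):
    a=f["pixels"][y0:y1,x0:x1]; h=cv2.cvtColor(a,cv2.COLOR_BGR2HSV)
    m=((h[...,1]<75)&(h[...,2]>60)).astype(np.uint8); v,u=np.nonzero(m); return np.c_[u+x0,v+y0].astype(float)
g=grey(T,222,258,212,228); print(len(g),cv2.minAreaRect(g.astype(np.float32)))
gs=grey(S,308,346,210,238); print(len(gs),cv2.minAreaRect(gs.astype(np.float32)))
# corners of frame
C={n:onplane(T,k(p),z) for n,p,z in[("rl",(83,75),75),("rr",(328,72),75),("fl",(92,480),62),("fr",(340,474),62)]}
for n in C: print(n,C[n].round(1))
print("yaw rear",np.degrees(np.arctan2(*(C["rl"]-C["rr"])[:2]))*-1,"side R",np.degrees(np.arctan2(*(C["rr"]-C["fr"])[[1,0]])),"L",np.degrees(np.arctan2(*(C["rl"]-C["fl"])[[1,0]])))
# side views corners
for n,p,q in[("fr",(340,474),(312,62)),("fl",(92,480),(628,180)),("rr",(328,72),(38,437)),("barR",(278,388),(343,95)),("barL",(137,396),(521,160)),("baseR",(272,402),(345,152)),("baseL",(150,406),(503,212))]:
    P,e=two(T,k(p),S,s(q)); print(n,P.round(1),round(e,1))
a=T["pixels"][185:245,325:372]; h=cv2.cvtColor(a,cv2.COLOR_BGR2HSV); print(h[35,5],h[35,11],h[35,23],h[35,36])
m=((h[...,0]<16)&(h[...,1]>120)).astype(np.uint8)
b=cv2.cvtColor(T["pixels"],cv2.COLOR_BGR2HSV)
v,u=np.nonzero(m); pts=np.c_[u+325,v+185].astype(np.float32); r=cv2.minAreaRect(pts); print(len(pts),r)
w=np.array([onplane(T,p,14)[:2] for p in pts],np.float32); print(cv2.minAreaRect(w))
```

```text
80 ((239.5, 221.0), (4.0, 23.0), 90.0)
152 ((327.7951354980469, 224.5561065673828), (32.49630355834961, 11.358890533447266), 20.2248592376709)
rl [673.5  85.4  75. ]
rr [672. -49.  75.]
fl [451.8  83.5  62. ]
fr [451.9 -51.2  62. ]
yaw rear -0.6263563300732331 side R 0.569887195152314 L 0.4940768798340303
fr [452.5 -50.6  54.1] 0.3
fl [452.7  83.8  54.5] 1.8
rr [673.3 -48.   68.2] 1.3
barR [496.1 -19.1  89.9] 2.4
barL [494.4  54.3  89.9] 2.0
baseR [493.  -15.5  57.7] 2.3
baseL [492.6  50.4  57.8] 3.9
[ 23 110 156] [ 14 175  70] [ 13 130  92] [ 13 185 135]
249 ((347.8172912597656, 218.69313049316406), (30.643783569335938, 13.204231262207031), 4.763641834259033)
((498.83740234375, -342.36328125), (103.45272827148438, 45.12141036987305), 83.12942504882812)
```

Handle bar centre is about (495,17,89), box centre (563,17), yaw about 0. The snack bar is at (499,-342), turned a few degrees. I'll spin the tool to yaw π/2, so that tool x = world y and tool y = world x, then go above the handle.

```bash
python3 -m jog '[{"spin":-0.1135},{"spin":-0.1135}]' 60; python3 -c "
from h import *; print(sense()['tcp_rot'])"
```

```text
[-3.14075291e+00  1.41771134e-05  4.35794942e-01]schema error: expected keys x, y, z, spin, grip
```

```bash
python3 -m jog '[{"x":0,"y":0,"z":0,"spin":-0.1135,"grip":0.4},{"x":0,"y":0,"z":0,"spin":-0.1135,"grip":0.4},{"x":0,"y":0,"z":0,"spin":-0.1135,"grip":0.4},{"x":0,"y":0,"z":0,"spin":-0.1135,"grip":0.4},{"x":0,"y":0,"z":0,"spin":-0.1135,"grip":0.4},{"x":0,"y":0,"z":0,"spin":-0.1135,"grip":0.4},{"x":0,"y":0,"z":0,"spin":-0.1135,"grip":0.4},{"x":0,"y":0,"z":0,"spin":-0.1135,"grip":0.4},{"x":0,"y":0,"z":0,"spin":-0.1135,"grip":0.4},{"x":0,"y":0,"z":0,"spin":-0.1135,"grip":0.4}]' 60; python3 -c "
from h import *; print(sense()['tcp_rot'])"
```

```text
clock: 1.03
eef_pos: [263.8, -566.4, 231.1]
tcp_rot: [-3.141, -0.0, 1.576]
contact_force: [0.0, 0.3, 0.3]
opening: 0.595
grasp_force: 0.0
[-3.14143381e+00 -3.77099119e-04  1.57641138e+00]
```

```bash
python3 -m jog '[{"x":3.24,"y":1.285,"z":0,"spin":0,"grip":0.4},{"x":3.24,"y":1.285,"z":0,"spin":0,"grip":0.4},{"x":3.24,"y":1.285,"z":0,"spin":0,"grip":0.4},{"x":3.24,"y":1.285,"z":0,"spin":0,"grip":0.4},{"x":3.24,"y":1.285,"z":0,"spin":0,"grip":0.4},{"x":3.24,"y":1.285,"z":0,"spin":0,"grip":0.4},{"x":3.24,"y":1.285,"z":0,"spin":0,"grip":0.4},{"x":3.24,"y":1.285,"z":0,"spin":0,"grip":0.4},{"x":3.24,"y":1.285,"z":0,"spin":0,"grip":0.4},{"x":3.24,"y":1.285,"z":0,"spin":0,"grip":0.4},{"x":3.24,"y":1.285,"z":0,"spin":0,"grip":0.4},{"x":3.24,"y":1.285,"z":0,"spin":0,"grip":0.4},{"x":3.24,"y":1.285,"z":0,"spin":0,"grip":0.4},{"x":3.24,"y":1.285,"z":0,"spin":0,"grip":0.4},{"x":3.24,"y":1.285,"z":0,"spin":0,"grip":0.4},{"x":3.24,"y":1.285,"z":0,"spin":0,"grip":0.4},{"x":3.24,"y":1.285,"z":0,"spin":0,"grip":0.4},{"x":3.24,"y":1.285,"z":0,"spin":0,"grip":0.4},{"x":0,"y":0,"z":0,"spin":0.005,"grip":0.4}]'
```

```text
clock: 2.62
eef_pos: [497.1, 21.3, 231.5]
tcp_rot: [3.14, -0.002, 1.569]
contact_force: [-0.3, -0.3, 0.1]
opening: 0.598
grasp_force: 0.0
```

```bash
python3 -m jog '[{"x":-0.1,"y":-0.04,"z":2.6,"spin":0,"grip":0.6},{"x":-0.1,"y":-0.04,"z":2.6,"spin":0,"grip":0.6},{"x":-0.1,"y":-0.04,"z":2.6,"spin":0,"grip":0.6},{"x":-0.1,"y":-0.04,"z":2.6,"spin":0,"grip":0.6},{"x":0,"y":0,"z":2.6,"spin":0,"grip":0.6},{"x":0,"y":0,"z":2.6,"spin":0,"grip":0.6},{"x":0,"y":0,"z":0.2,"spin":0,"grip":0.6},{"x":0,"y":0,"z":0,"spin":0,"grip":0.6}]'
python3 - <<'E'
from h import *
T=grab_frame("top");S=grab_frame("side")
a=cv2.resize(T["pixels"][185:255,200:300],(500,350),interpolation=cv2.INTER_CUBIC)
b=cv2.resize(S["pixels"][160:260,270:370],(500,500),interpolation=cv2.INTER_CUBIC)
cv2.imwrite("pics/g1.png",np.vstack([b,a[:90]*0+a[130:220]]))
cv2.imwrite("pics/g1.png",b)
E
```

```text
clock: 3.28
eef_pos: [492.3, 12.4, 72.3]
tcp_rot: [-3.138, 0.0, 1.566]
contact_force: [-0.3, -0.5, 0.8]
opening: 0.403
grasp_force: 0.0
```

View pics/g1.png

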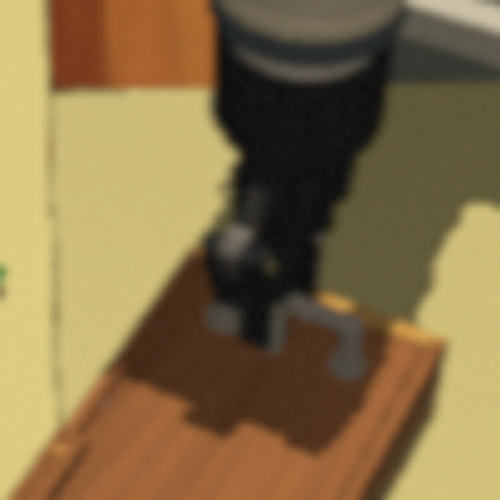

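The fingers straddle the bar but sit slightly towards its right post (crop (255,320)). I'll shift +5 mm in y and +2 mm in x, then close.

```bash
python3 -m jog '[{"x":0.3,"y":0.1,"z":0,"spin":0,"grip":0.6},{"x":0.2,"y":0.1,"z":0.1,"spin":0,"grip":0.7},{"x":0,"y":0,"z":0.1,"spin":0,"grip":0.75},{"x":0,"y":0,"z":0,"spin":0,"grip":0.78},{"x":0,"y":0,"z":0,"spin":0,"grip":0.8}]' 20;python3 -m jog '[{"x":0,"y":0,"z":0,"spin":0,"grip":0.84},{"x":0,"y":0,"z":0,"spin":0,"grip":0.88},{"x":0,"y":0,"z":0,"spin":0,"grip":0.92}]' 20; python3 -m jog '[{"x":0,"y":0,"z":0,"spin":0,"grip":1},{"x":0,"y":0,"z":0,"spin":0,"grip":1},{"x":0,"y":0,"z":0,"spin":0,"grip":1}]' 20
```

```text
clock: 3.8
eef_pos: [495.7, 17.7, 71.7]
tcp_rot: [3.141, -0.0, 1.566]
contact_force: [-0.7, -0.5, 0.1]
opening: 0.201
grasp_force: 0.0
clock: 4.05
eef_pos: [495.5, 17.6, 71.4]
tcp_rot: [-3.142, -0.0, 1.566]
contact_force: [-0.5, -0.3, 2.2]
opening: 0.106
grasp_force: 19.5
clock: 4.3
eef_pos: [495.5, 17.6, 71.4]
tcp_rot: [-3.142, 0.0, 1.566]
contact_force: [-2.0, 0.8, 3.7]
opening: 0.105
grasp_force: 19.6
```

```bash
python3 -m jog '[{"x":0,"y":0,"z":0,"spin":0,"grip":1},{"x":0,"y":0,"z":0,"spin":0,"grip":1}]' 60; python3 -m jog '[{"x":0,"y":0,"z":-0.1,"spin":0,"grip":1},{"x":0,"y":0,"z":0,"spin":0,"grip":1}]';python3 -m jog '[{"x":0,"y":0,"z":-0.1,"spin":0,"grip":1},{"x":0,"y":0,"z":0,"spin":0,"grip":1}]'
```

```text
clock: 4.47
eef_pos: [495.6, 17.6, 71.5]
tcp_rot: [3.142, 0.0, 1.566]
contact_force: [-1.4, 0.6, 6.4]
opening: 0.09
grasp_force: 58.5
clock: 4.63
eef_pos: [495.4, 17.6, 72.2]
tcp_rot: [-3.141, -0.0, 1.566]
contact_force: [1.3, 0.3, -1.2]
opening: 0.092
grasp_force: 58.5
clock: 4.8
eef_pos: [495.4, 17.6, 73.2]
tcp_rot: [-3.141, -0.0, 1.566]
contact_force: [0.1, -0.3, -1.1]
opening: 0.095
grasp_force: 58.4
```

```bash
python3 -m jog '[{"x":0,"y":0,"z":-0.05,"spin":0,"grip":1},{"x":0,"y":0,"z":0,"spin":0,"grip":1}]'; python3 -m jog '[{"x":0,"y":0,"z":-0.05,"spin":0,"grip":1},{"x":0,"y":0,"z":0,"spin":0,"grip":1}]'; python3 -m jog '[{"x":0,"y":0,"z":-0.05,"spin":0,"grip":1},{"x":0,"y":0,"z":0,"spin":0,"grip":1}]'
```

```text
clock: 4.97
eef_pos: [495.5, 17.6, 73.8]
tcp_rot: [-3.141, 0.0, 1.566]
contact_force: [-0.1, -0.1, -1.2]
opening: 0.094
grasp_force: 58.4
clock: 5.13
eef_pos: [495.5, 17.6, 74.3]
tcp_rot: [-3.141, 0.0, 1.566]
contact_force: [-0.5, -0.4, -1.2]
opening: 0.087
grasp_force: 58.4
clock: 5.3
eef_pos: [495.5, 17.6, 74.8]
tcp_rot: [-3.142, 0.0, 1.566]
contact_force: [-0.2, 1.1, -2.4]
opening: 0.092
grasp_force: 58.4
```

```bash
python3 -m jog '[{"x":0,"y":0,"z":-0.05,"spin":0,"grip":1},{"x":0,"y":0,"z":0,"spin":0,"grip":1}]'; python3 -m jog '[{"x":0,"y":0,"z":-0.05,"spin":0,"grip":1},{"x":0,"y":0,"z":0,"spin":0,"grip":1}]'
```

```text
clock: 5.47
eef_pos: [495.6, 17.6, 75.4]
tcp_rot: [3.142, -0.0, 1.566]
contact_force: [-0.9, 0.3, -2.3]
opening: 0.093
grasp_force: 58.4
clock: 5.63
eef_pos: [495.6, 17.6, 75.8]
tcp_rot: [3.142, -0.0, 1.566]
contact_force: [0.1, -0.6, -3.0]
opening: 0.093
grasp_force: 58.4
```

```bash
python3 -m jog '[{"x":0,"y":0,"z":-0.05,"spin":0,"grip":1},{"x":0,"y":0,"z":0,"spin":0,"grip":1}]'; python3 -m jog '[{"x":0,"y":0,"z":-0.05,"spin":0,"grip":1},{"x":0,"y":0,"z":0,"spin":0,"grip":1}]'
```

```text
clock: 5.8
eef_pos: [495.5, 17.6, 76.3]
tcp_rot: [3.142, -0.0, 1.566]
contact_force: [-1.0, 0.1, -2.1]
opening: 0.089
grasp_force: 58.4
clock: 5.97
eef_pos: [495.6, 17.6, 76.8]
tcp_rot: [3.141, -0.0, 1.566]
contact_force: [0.3, 0.2, -4.2]
opening: 0.09
grasp_force: 58.4
```

```bash
python3 -m jog '[{"x":0,"y":0,"z":-0.04,"spin":0,"grip":1},{"x":0,"y":0,"z":0,"spin":0,"grip":1}]'; python3 -c "
from h import *
for i in range(3):
  s=sense();print(s['contact_force'].round(1),s['wrist_torque'].round(2))"
```

```text
clock: 6.13
eef_pos: [495.6, 17.6, 77.1]
tcp_rot: [3.141, -0.0, 1.566]
contact_force: [1.4, 0.1, -6.1]
opening: 0.093
grasp_force: 58.4
[ 1.4  0.1 -6.1] [-0.02 -0.24 -0.01]
[ 1.4  0.1 -6.1] [-0.02 -0.24 -0.01]
[ 1.4  0.1 -6.1] [-0.02 -0.24 -0.01]
```

```bash
python3 -m jog '[{"x":0,"y":0,"z":0.07,"spin":0,"grip":1},{"x":0,"y":0,"z":0,"spin":0,"grip":1}]'; python3 -m jog '[{"x":0,"y":-0.1,"z":0,"spin":0,"grip":1},{"x":0,"y":0,"z":0,"spin":0,"grip":1}]'; python3 -m jog '[{"x":0,"y":-0.1,"z":0,"spin":0,"grip":1},{"x":0,"y":0,"z":0,"spin":0,"grip":1}]'
```

```text
clock: 6.3
eef_pos: [495.5, 17.6, 76.5]
tcp_rot: [-3.142, -0.0, 1.566]
contact_force: [0.7, -0.4, -3.3]
opening: 0.091
grasp_force: 58.7
clock: 6.47
eef_pos: [494.9, 17.6, 76.6]
tcp_rot: [3.141, -0.0, 1.566]
contact_force: [2.5, -0.0, -4.1]
opening: 0.095
grasp_force: 58.6
clock: 6.63
eef_pos: [493.6, 17.6, 76.6]
tcp_rot: [3.141, -0.0, 1.566]
contact_force: [1.4, 0.7, -2.1]
opening: 0.094
grasp_force: 58.8
```

```bash
python3 -m jog '[{"x":0,"y":-0.1,"z":0,"spin":0,"grip":1},{"x":0,"y":0,"z":0,"spin":0,"grip":1}]'; python3 -m jog '[{"x":0,"y":-0.1,"z":0,"spin":0,"grip":1},{"x":0,"y":0,"z":0,"spin":0,"grip":1}]'; python3 -m jog '[{"x":0,"y":-0.1,"z":0,"spin":0,"grip":1},{"x":0,"y":0,"z":0,"spin":0,"grip":1}]'
```

```text
clock: 6.8
eef_pos: [492.0, 17.6, 76.5]
tcp_rot: [-3.141, -0.0, 1.566]
contact_force: [-0.1, -0.5, -1.1]
opening: 0.094
grasp_force: 58.9
clock: 6.97
eef_pos: [491.0, 17.6, 76.4]
tcp_rot: [-3.141, 0.0, 1.566]
contact_force: [0.0, -0.0, -2.1]
opening: 0.092
grasp_force: 58.9
clock: 7.13
eef_pos: [490.1, 17.6, 76.4]
tcp_rot: [-3.141, 0.0, 1.566]
contact_force: [-0.2, -0.6, -1.7]
opening: 0.087
grasp_force: 58.9
```

```bash
python3 -m jog '[{"x":0,"y":-0.15,"z":0,"spin":0,"grip":1},{"x":0,"y":-0.1,"z":0,"spin":0,"grip":1}]'; python3 -m jog '[{"x":0,"y":-0.15,"z":0,"spin":0,"grip":1},{"x":0,"y":-0.15,"z":0,"spin":0,"grip":1}]';  python3 -m jog '[{"x":0,"y":-0.2,"z":0,"spin":0,"grip":1},{"x":0,"y":-0.2,"z":0,"spin":0,"grip":1}]'
```

```text
clock: 7.3
eef_pos: [487.8, 17.7, 76.4]
tcp_rot: [-3.141, -0.0, 1.566]
contact_force: [-0.1, 0.6, -1.9]
opening: 0.092
grasp_force: 58.8
clock: 7.47
eef_pos: [484.9, 17.7, 76.5]
tcp_rot: [-3.142, -0.0, 1.566]
contact_force: [-0.0, -0.4, -3.1]
opening: 0.092
grasp_force: 58.8
clock: 7.63
eef_pos: [480.8, 17.7, 76.5]
tcp_rot: [-3.141, 0.0, 1.566]
contact_force: [-0.5, -0.4, -3.0]
opening: 0.088
grasp_force: 58.8
```

```bash
python3 -m jog '[{"x":0,"y":-0.25,"z":-0.01,"spin":0,"grip":1},{"x":0,"y":-0.25,"z":-0.01,"spin":0,"grip":1}]'; python3 -m jog '[{"x":0,"y":-0.3,"z":-0.01,"spin":0,"grip":1},{"x":0,"y":-0.3,"z":-0.01,"spin":0,"grip":1}]'
```

```text
clock: 7.8
eef_pos: [475.7, 17.7, 76.7]
tcp_rot: [-3.141, 0.0, 1.566]
contact_force: [-0.3, -0.6, -2.3]
opening: 0.093
grasp_force: 58.8
clock: 7.97
eef_pos: [469.6, 17.7, 76.9]
tcp_rot: [-3.141, 0.0, 1.566]
contact_force: [0.3, 0.5, -1.3]
opening: 0.093
grasp_force: 58.8
```

```bash
python3 -m jog '[{"x":0,"y":-0.4,"z":-0.02,"spin":0,"grip":1},{"x":0,"y":-0.4,"z":-0.02,"spin":0,"grip":1},{"x":0,"y":-0.4,"z":-0.02,"spin":0,"grip":1},{"x":0,"y":-0.4,"z":-0.02,"spin":0,"grip":1}]'; python3 -m jog '[{"x":0,"y":-0.4,"z":-0.02,"spin":0,"grip":1},{"x":0,"y":-0.4,"z":-0.02,"spin":0,"grip":1},{"x":0,"y":-0.4,"z":-0.02,"spin":0,"grip":1}]'
```

```text
clock: 8.3
eef_pos: [453.6, 17.8, 77.7]
tcp_rot: [-3.142, -0.0, 1.566]
contact_force: [0.0, 0.1, -2.7]
opening: 0.091
grasp_force: 58.8
clock: 8.55
eef_pos: [441.6, 17.9, 78.3]
tcp_rot: [3.142, -0.0, 1.566]
contact_force: [-0.2, -0.3, -2.2]
opening: 0.09
grasp_force: 58.8
```

```bash
python3 -m jog '[{"x":0,"y":-0.4,"z":-0.02,"spin":0,"grip":1},{"x":0,"y":-0.4,"z":-0.02,"spin":0,"grip":1},{"x":0,"y":-0.4,"z":-0.02,"spin":0,"grip":1},{"x":0,"y":-0.4,"z":-0.02,"spin":0,"grip":1}]'; python3 -m jog '[{"x":0,"y":-0.4,"z":-0.02,"spin":0,"grip":1},{"x":0,"y":-0.4,"z":-0.02,"spin":0,"grip":1},{"x":0,"y":-0.4,"z":-0.02,"spin":0,"grip":1}]'
```

```text
clock: 8.88
eef_pos: [425.6, 18.0, 79.1]
tcp_rot: [-3.142, 0.0, 1.566]
contact_force: [0.3, 0.6, -0.8]
opening: 0.095
grasp_force: 58.8
clock: 9.13
eef_pos: [413.6, 18.0, 79.7]
tcp_rot: [3.142, -0.0, 1.566]
contact_force: [-0.1, -0.3, -1.9]
opening: 0.091
grasp_force: 58.8
```

```bash
python3 -m jog '[{"x":0,"y":-0.4,"z":-0.02,"spin":0,"grip":1},{"x":0,"y":-0.4,"z":-0.02,"spin":0,"grip":1},{"x":0,"y":-0.4,"z":-0.02,"spin":0,"grip":1},{"x":0,"y":-0.4,"z":-0.02,"spin":0,"grip":1}]'; python3 -m jog '[{"x":0,"y":-0.4,"z":-0.02,"spin":0,"grip":1},{"x":0,"y":-0.4,"z":-0.02,"spin":0,"grip":1},{"x":0,"y":-0.4,"z":-0.02,"spin":0,"grip":1}]'
```

```text
clock: 9.47
eef_pos: [397.6, 18.1, 80.5]
tcp_rot: [3.142, 0.0, 1.566]
contact_force: [-0.0, -0.4, -2.1]
opening: 0.094
grasp_force: 58.8
clock: 9.72
eef_pos: [385.6, 18.2, 81.1]
tcp_rot: [3.142, -0.0, 1.566]
contact_force: [-0.7, -1.1, -2.6]
opening: 0.09
grasp_force: 58.8
```

The lid is out from under the rails. Lift it and carry it left.

```bash
python3 -m jog '[{"x":0,"y":0,"z":-0.5,"spin":0,"grip":1},{"x":0,"y":0,"z":-1,"spin":0,"grip":1},{"x":0,"y":0,"z":-1.5,"spin":0,"grip":1},{"x":0,"y":0,"z":-1.5,"spin":0,"grip":1},{"x":0,"y":0,"z":-1.5,"spin":0,"grip":1},{"x":0,"y":0,"z":-1.5,"spin":0,"grip":1},{"x":0,"y":0,"z":-1,"spin":0,"grip":1},{"x":0,"y":0,"z":-0.5,"spin":0,"grip":1}]'; python3 -m jog '[{"x":1,"y":0,"z":0,"spin":0,"grip":1},{"x":2,"y":0,"z":0,"spin":0,"grip":1},{"x":2.5,"y":0,"z":0,"spin":0,"grip":1},{"x":2.5,"y":0,"z":0,"spin":0,"grip":1},{"x":2.5,"y":0,"z":0,"spin":0,"grip":1},{"x":2.5,"y":0,"z":0,"spin":0,"grip":1},{"x":2.5,"y":0,"z":0,"spin":0,"grip":1},{"x":2.5,"y":0,"z":0,"spin":0,"grip":1},{"x":2.5,"y":0,"z":0,"spin":0,"grip":1},{"x":2.5,"y":0,"z":0,"spin":0,"grip":1},{"x":2,"y":0,"z":0,"spin":0,"grip":1},{"x":1.5,"y":0,"z":0,"spin":0,"grip":1},{"x":0.7,"y":0,"z":0,"spin":0,"grip":1},{"x":0,"y":0,"z":0,"spin":0,"grip":1}]'
python3 - <<'E'
from h import *
T=grab_frame("top");S=grab_frame("side")
cv2.imwrite("pics/l1.png",np.hstack([cv2.resize(T["pixels"][110:330,100:320],(400,400)),cv2.resize(S["pixels"][150:300,260:460],(400,300))[:300].repeat(1,0) if 0 else cv2.resize(S["pixels"][130:330,260:460],(400,400))]))
E
```

```text
clock: 10.38
eef_pos: [386.9, 18.2, 172.7]
tcp_rot: [3.139, -0.0, 1.566]
contact_force: [0.3, 0.3, -2.0]
opening: 0.091
grasp_force: 58.9
clock: 11.55
eef_pos: [387.3, 291.2, 170.9]
tcp_rot: [-3.141, -0.0, 1.567]
contact_force: [-0.4, -0.6, -1.8]
opening: 0.089
grasp_force: 58.8
```

View pics/l1.png

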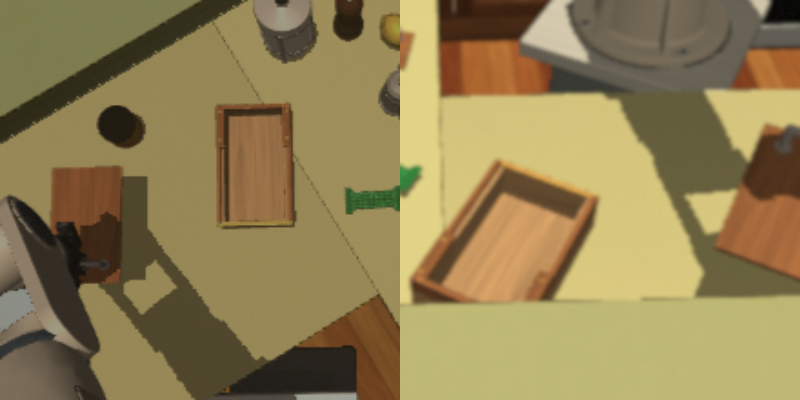

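The box is open, and the lid hangs level over the free area on the left (crop (87,225)). Lowering it.

```bash
python3 -m jog '[{"x":0,"y":0,"z":0.7,"spin":0,"grip":1},{"x":0,"y":0,"z":1.5,"spin":0,"grip":1},{"x":0,"y":0,"z":2,"spin":0,"grip":1},{"x":0,"y":0,"z":2,"spin":0,"grip":1},{"x":0,"y":0,"z":2,"spin":0,"grip":1},{"x":0,"y":0,"z":2,"spin":0,"grip":1},{"x":0,"y":0,"z":1.5,"spin":0,"grip":1},{"x":0,"y":0,"z":1,"spin":0,"grip":1},{"x":0,"y":0,"z":0.5,"spin":0,"grip":1},{"x":0,"y":0,"z":0.3,"spin":0,"grip":1}]'; python3 -m jog '[{"x":0,"y":0,"z":0.3,"spin":0,"grip":1},{"x":0,"y":0,"z":0.3,"spin":0,"grip":1},{"x":0,"y":0,"z":0.3,"spin":0,"grip":1}]'; python3 -m jog '[{"x":0,"y":0,"z":0.2,"spin":0,"grip":1},{"x":0,"y":0,"z":0.2,"spin":0,"grip":1},{"x":0,"y":0,"z":0,"spin":0,"grip":1}]'
```

```text
clock: 12.48
eef_pos: [387.3, 289.5, 35.5]
tcp_rot: [-3.141, 0.001, 1.565]
contact_force: [-0.9, -0.4, -1.9]
opening: 0.092
grasp_force: 58.8
clock: 12.73
eef_pos: [387.9, 290.4, 27.5]
tcp_rot: [3.141, -0.001, 1.566]
contact_force: [0.1, -1.0, -1.2]
opening: 0.09
grasp_force: 58.8
clock: 12.98
eef_pos: [387.3, 290.2, 23.0]
tcp_rot: [-3.142, 0.0, 1.566]
contact_force: [0.1, -0.3, -1.5]
opening: 0.088
grasp_force: 58.8
```

```bash
python3 -m jog '[{"x":0,"y":0,"z":0.2,"spin":0,"grip":1},{"x":0,"y":0,"z":0.2,"spin":0,"grip":1},{"x":0,"y":0,"z":0,"spin":0,"grip":1}]'; python3 -m jog '[{"x":0,"y":0,"z":0.1,"spin":0,"grip":1},{"x":0,"y":0,"z":0.1,"spin":0,"grip":1},{"x":0,"y":0,"z":0,"spin":0,"grip":1}]'
```

```text
clock: 13.23
eef_pos: [387.4, 290.2, 18.9]
tcp_rot: [3.142, -0.0, 1.566]
contact_force: [-1.3, 0.0, -0.9]
opening: 0.088
grasp_force: 58.8
clock: 13.48
eef_pos: [387.4, 290.2, 17.0]
tcp_rot: [3.142, -0.0, 1.566]
contact_force: [-1.3, 0.6, -1.8]
opening: 0.093
grasp_force: 58.9
```

```bash
python3 -m jog '[{"x":0,"y":0,"z":0.05,"spin":0,"grip":1},{"x":0,"y":0,"z":0,"spin":0,"grip":1}]'; python3 -m jog '[{"x":0,"y":0,"z":0.05,"spin":0,"grip":1},{"x":0,"y":0,"z":0,"spin":0,"grip":1}]'
```

```text
clock: 13.65
eef_pos: [387.4, 290.2, 16.6]
tcp_rot: [3.142, -0.0, 1.566]
contact_force: [-0.2, 0.6, -2.0]
opening: 0.093
grasp_force: 59.0
clock: 13.82
eef_pos: [387.4, 290.2, 16.5]
tcp_rot: [3.142, -0.0, 1.566]
contact_force: [-2.6, -1.3, 6.7]
opening: 0.091
grasp_force: 59.9
```

```bash
python3 -m jog '[{"x":0,"y":0,"z":0,"spin":0,"grip":0.8},{"x":0,"y":0,"z":0,"spin":0,"grip":0.6},{"x":0,"y":0,"z":0,"spin":0,"grip":0.5},{"x":0,"y":0,"z":0,"spin":0,"grip":0.4},{"x":0,"y":0,"z":-1,"spin":0,"grip":0.4},{"x":0,"y":0,"z":-2,"spin":0,"grip":0.2},{"x":0,"y":0,"z":-3,"spin":0,"grip":0},{"x":0,"y":0,"z":-3,"spin":0,"grip":0},{"x":0,"y":0,"z":-3,"spin":0,"grip":0},{"x":0,"y":0,"z":-3,"spin":0,"grip":0},{"x":0,"y":0,"z":-3,"spin":0,"grip":0}]' 40
python3 - <<'E'
from h import *
import pickle
T,S=pickle.load(open("f0.pkl","rb"))
h=cv2.cvtColor(T["pixels"],cv2.COLOR_BGR2HSV)
m=((h[...,0]<16)&(h[...,1]>150)&(h[...,2]>110)).astype(np.uint8); m[:,:325]=0;m[:,372:]=0;m[:200]=0;m[:,:][235:]=0
n,l,st,c=cv2.connectedComponentsWithStats(m)
for i in range(1,n):
    if st[i,4]>8: print(st[i],c[i],onplane(T,c[i],16).round(1))
k=lambda p:np.array([280+(p[0]-2.3)/5.6,185+(p[1]-2.3)/5.6])
P=[onplane(T,k(p),z)[:2] for p,z in[((293,148),14),((317,148),14),((312,222),8),((294,222),8),((448,158),14),((470,158),14),((466,238),8),((446,236),8)]]
print(np.round(P,1), np.mean(P,0))
E
```

```text
clock: 14.73
eef_pos: [387.1, 289.9, 198.4]
tcp_rot: [3.141, -0.0, 1.566]
contact_force: [0.6, 0.0, -0.1]
opening: 0.995
grasp_force: 0.0
[332 211   4  14  35] [333.77142857 217.17142857] [ 505.5 -294.9   16. ]
[361 214   3  13  31] [361.74193548 219.5483871 ] [ 495.2 -389.    16. ]
[[ 526.8 -289.7]
 [ 526.5 -304.2]
 [ 482.2 -300.2]
 [ 482.4 -289.3]
 [ 518.5 -383.2]
 [ 518.2 -396.5]
 [ 470.3 -392.9]
 [ 471.8 -380.9]] [ 499.59182782 -342.10072492]
```

```bash
python3 -m jog '[{"x":-2,"y":0.35,"z":0,"spin":0,"grip":0},{"x":-3.6,"y":0.63,"z":0,"spin":0,"grip":0},{"x":-3.6,"y":0.63,"z":0,"spin":0,"grip":0},{"x":-3.6,"y":0.63,"z":0,"spin":0,"grip":0},{"x":-3.6,"y":0.63,"z":0,"spin":0,"grip":0},{"x":-3.6,"y":0.63,"z":0,"spin":0,"grip":0},{"x":-3.6,"y":0.63,"z":0,"spin":0,"grip":0},{"x":-3.6,"y":0.63,"z":0,"spin":0,"grip":0},{"x":-3.6,"y":0.63,"z":0,"spin":0,"grip":0},{"x":-3.6,"y":0.63,"z":0,"spin":0,"grip":0},{"x":-3.6,"y":0.63,"z":0,"spin":0,"grip":0},{"x":-3.6,"y":0.63,"z":0,"spin":0,"grip":0},{"x":-3.6,"y":0.63,"z":0,"spin":0,"grip":0},{"x":-3.6,"y":0.63,"z":0,"spin":0,"grip":0},{"x":-3.6,"y":0.63,"z":0,"spin":0,"grip":0},{"x":-3.6,"y":0.63,"z":0,"spin":0,"grip":0},{"x":-3.6,"y":0.63,"z":0,"spin":0,"grip":0},{"x":-3.6,"y":0.63,"z":0,"spin":0,"grip":0},{"x":0,"y":0,"z":0,"spin":0.1,"grip":0},{"x":0,"y":0,"z":0,"spin":0,"grip":0}]'
python3 - <<'E'
from h import *
print(sense()["eef_pos"].round(1),sense()["tcp_rot"].round(3))
T=grab_frame("top");f=T
import pickle; pickle.dump(T,open("f1.pkl","wb"))
cv2.imwrite("pics/l2.png",T["pixels"])
E
```

```text
clock: 16.4
eef_pos: [494.6, -344.1, 196.4]
tcp_rot: [3.142, 0.0, 1.459]
contact_force: [0.5, 0.6, -0.7]
opening: 0.999
grasp_force: 0.0
[ 494.6 -344.1  196.4] [3.142 0.    1.459]
```

View pics/l2.png

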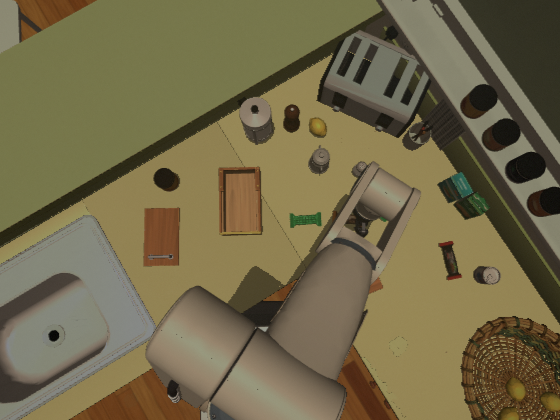

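The lid lies flat on the left at (162,237), handle up, and the box is unmoved at (240,200). Descending on the bar.

```bash
python3 -m jog '[{"x":0.2,"y":0.5,"z":1.5,"spin":0,"grip":0},{"x":0,"y":0,"z":3,"spin":0,"grip":0},{"x":0,"y":0,"z":3,"spin":0,"grip":0},{"x":0,"y":0,"z":3,"spin":0,"grip":0},{"x":0,"y":0,"z":3,"spin":0,"grip":0},{"x":0,"y":0,"z":2,"spin":0,"grip":0.1},{"x":0,"y":0,"z":1.3,"spin":0,"grip":0.15},{"x":0,"y":0,"z":0.7,"spin":0,"grip":0.2},{"x":0,"y":0,"z":0,"spin":0,"grip":0.2}]'; python3 -m jog '[{"x":0,"y":0,"z":0.6,"spin":0,"grip":0.2},{"x":0,"y":0,"z":0.5,"spin":0,"grip":0.2},{"x":0,"y":0,"z":0,"spin":0,"grip":0.2}]'
```

```text
clock: 17.2
eef_pos: [499.6, -339.9, 20.4]
tcp_rot: [-3.14, -0.001, 1.468]
contact_force: [-0.6, 0.7, 0.7]
opening: 0.804
grasp_force: 0.0
clock: 17.45
eef_pos: [500.2, -341.0, 10.2]
tcp_rot: [3.141, 0.0, 1.466]
contact_force: [0.1, -0.3, -0.6]
opening: 0.801
grasp_force: 0.0
```

```bash
python3 -m jog '[{"x":0,"y":0,"z":0.4,"spin":0,"grip":0.2},{"x":0,"y":0,"z":0.3,"spin":0,"grip":0.2},{"x":0,"y":0,"z":0,"spin":0,"grip":0.25},{"x":0,"y":0,"z":0,"spin":0,"grip":0.3},{"x":0,"y":0,"z":0,"spin":0,"grip":0.35}]' 25; python3 -m jog '[{"x":0,"y":0,"z":0,"spin":0,"grip":0.4},{"x":0,"y":0,"z":0,"spin":0,"grip":0.45},{"x":0,"y":0,"z":0,"spin":0,"grip":0.55},{"x":0,"y":0,"z":0,"spin":0,"grip":0.7},{"x":0,"y":0,"z":0,"spin":0,"grip":0.7}]'
```

```text
clock: 17.87
eef_pos: [500.1, -341.0, 3.2]
tcp_rot: [3.141, 0.0, 1.466]
contact_force: [0.5, -0.2, 0.2]
opening: 0.646
grasp_force: 0.0
clock: 18.28
eef_pos: [500.1, -341.0, 3.4]
tcp_rot: [3.141, 0.0, 1.466]
contact_force: [-1.0, 0.6, 5.6]
opening: 0.544
grasp_force: 25.3
```

```bash
python3 -m jog '[{"x":0,"y":0,"z":-0.5,"spin":0,"grip":0.7},{"x":0,"y":0,"z":-1.5,"spin":0,"grip":0.7},{"x":0,"y":0,"z":-2.5,"spin":0,"grip":0.7},{"x":0,"y":0,"z":-2.5,"spin":0,"grip":0.7},{"x":0,"y":0,"z":-2.5,"spin":0,"grip":0.7},{"x":0,"y":0,"z":-2.5,"spin":0,"grip":0.7},{"x":0,"y":0,"z":-2.5,"spin":0,"grip":0.7},{"x":0,"y":0,"z":-1.5,"spin":0,"grip":0.7},{"x":0,"y":0,"z":-0.5,"spin":0,"grip":0.7}]'; python3 -m jog '[{"x":0,"y":0,"z":0,"spin":0.1123,"grip":0.7},{"x":0,"y":0,"z":0,"spin":0.1123,"grip":0.7},{"x":0,"y":0,"z":0,"spin":0.1123,"grip":0.7},{"x":0,"y":0,"z":0,"spin":0.1123,"grip":0.7},{"x":0,"y":0,"z":0,"spin":0.1123,"grip":0.7},{"x":0,"y":0,"z":0,"spin":0.1123,"grip":0.7},{"x":0,"y":0,"z":0,"spin":0.1123,"grip":0.7},{"x":0,"y":0,"z":0,"spin":0.1123,"grip":0.7},{"x":0,"y":0,"z":0,"spin":0.1123,"grip":0.7},{"x":0,"y":0,"z":0,"spin":0.1123,"grip":0.7},{"x":0,"y":0,"z":0,"spin":0.1123,"grip":0.7},{"x":0,"y":0,"z":0,"spin":0.1123,"grip":0.7},{"x":0,"y":0,"z":0,"spin":0.1123,"grip":0.7},{"x":0,"y":0,"z":0,"spin":0,"grip":0.7}]'
```

```text
clock: 19.03
eef_pos: [501.2, -341.7, 171.2]
tcp_rot: [3.138, 0.002, 1.466]
contact_force: [0.4, 0.5, -0.7]
opening: 0.542
grasp_force: 25.9
clock: 20.2
eef_pos: [499.5, -340.6, 167.1]
tcp_rot: [-3.141, 0.001, 0.001]
contact_force: [-0.5, -0.4, -0.2]
opening: 0.544
grasp_force: 25.9
```

```bash
python3 -m jog '[{"x":0.2,"y":-1.4,"z":0,"spin":0,"grip":0.7},{"x":0.4,"y":-2.5,"z":0,"spin":0,"grip":0.7},{"x":0.5,"y":-3.2,"z":0,"spin":0,"grip":0.7},{"x":0.5,"y":-3.2,"z":0,"spin":0,"grip":0.7},{"x":0.5,"y":-3.2,"z":0,"spin":0,"grip":0.7},{"x":0.5,"y":-3.2,"z":0,"spin":0,"grip":0.7},{"x":0.5,"y":-3.2,"z":0,"spin":0,"grip":0.7},{"x":0.5,"y":-3.2,"z":0,"spin":0,"grip":0.7},{"x":0.5,"y":-3.2,"z":0,"spin":0,"grip":0.7},{"x":0.5,"y":-3.2,"z":0,"spin":0,"grip":0.7},{"x":0.5,"y":-3.2,"z":0,"spin":0,"grip":0.7},{"x":0.2,"y":-2,"z":0,"spin":0,"grip":0.7},{"x":0.2,"y":-1.1,"z":0,"spin":0,"grip":0.7},{"x":0,"y":0,"z":0,"spin":0,"grip":0.7},{"x":0,"y":0,"z":0,"spin":0,"grip":0.7}]'
python3 - <<'E'
from h import *
T=grab_frame("top");S=grab_frame("side")
cv2.imwrite("pics/p1.png",np.hstack([cv2.resize(T["pixels"][130:260,180:310],(400,400)),cv2.resize(S["pixels"][130:290,250:410],(400,400))]))
E
```

```text
clock: 21.45
eef_pos: [552.6, 17.6, 167.8]
tcp_rot: [3.141, 0.001, 0.009]
contact_force: [0.1, -0.0, -1.2]
opening: 0.543
grasp_force: 25.9
```

View pics/p1.png

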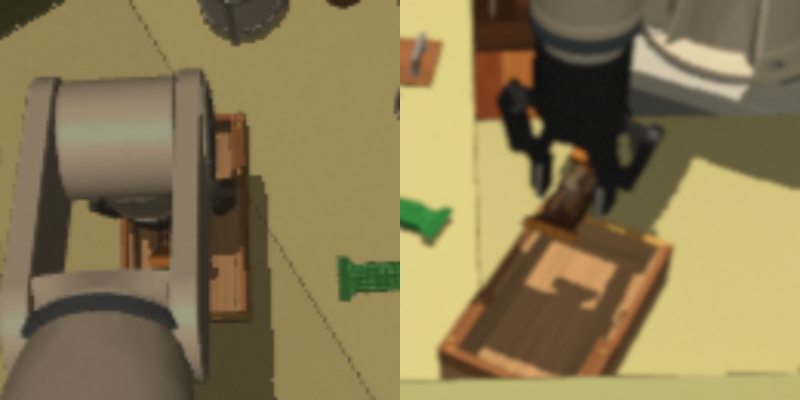

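The bar is gripped lengthwise along the box, centred over it. Lowering carefully.

```bash
python3 -m jog '[{"x":0,"y":0,"z":0.7,"spin":0,"grip":0.7},{"x":0,"y":0,"z":1.5,"spin":0,"grip":0.7},{"x":0,"y":0,"z":2,"spin":0,"grip":0.7},{"x":0,"y":0,"z":2,"spin":0,"grip":0.7},{"x":0,"y":0,"z":1.5,"spin":0,"grip":0.7},{"x":0,"y":0,"z":1,"spin":0,"grip":0.7},{"x":0,"y":0,"z":0,"spin":0,"grip":0.7}]'; python3 -m jog '[{"x":0,"y":0,"z":0.8,"spin":0,"grip":0.7},{"x":0,"y":0,"z":0.8,"spin":0,"grip":0.7},{"x":0,"y":0,"z":0.8,"spin":0,"grip":0.7}]'; python3 -m jog '[{"x":0,"y":0,"z":0.7,"spin":0,"grip":0.7},{"x":0,"y":0,"z":0.7,"spin":0,"grip":0.7},{"x":0,"y":0,"z":0,"spin":0,"grip":0.7}]'
```

```text
clock: 22.13
eef_pos: [551.3, 16.5, 78.8]
tcp_rot: [3.141, 0.004, 0.005]
contact_force: [0.3, 0.3, -1.1]
opening: 0.54
grasp_force: 25.9
clock: 22.38
eef_pos: [553.5, 17.2, 57.1]
tcp_rot: [-3.142, -0.001, 0.006]
contact_force: [-0.5, -1.2, -0.5]
opening: 0.544
grasp_force: 25.9
clock: 22.63
eef_pos: [552.0, 17.4, 41.7]
tcp_rot: [3.142, 0.002, 0.006]
contact_force: [-0.8, 0.4, -0.5]
opening: 0.547
grasp_force: 25.9
```

```bash
python3 -m jog '[{"x":0,"y":0,"z":0.5,"spin":0,"grip":0.7},{"x":0,"y":0,"z":0.5,"spin":0,"grip":0.7},{"x":0,"y":0,"z":0,"spin":0,"grip":0.7}]'; python3 -m jog '[{"x":0,"y":0,"z":0.5,"spin":0,"grip":0.7},{"x":0,"y":0,"z":0.4,"spin":0,"grip":0.7},{"x":0,"y":0,"z":0,"spin":0,"grip":0.7}]'; python3 -m jog '[{"x":0,"y":0,"z":0.3,"spin":0,"grip":0.7},{"x":0,"y":0,"z":0.2,"spin":0,"grip":0.7},{"x":0,"y":0,"z":0,"spin":0,"grip":0.7}]'
```

```text
clock: 22.88
eef_pos: [552.5, 17.4, 32.3]
tcp_rot: [3.142, 0.001, 0.006]
contact_force: [-0.3, 0.0, -1.3]
opening: 0.548
grasp_force: 25.9
clock: 23.13
eef_pos: [552.5, 17.4, 23.4]
tcp_rot: [3.142, 0.001, 0.006]
contact_force: [-1.3, 0.4, -1.1]
opening: 0.545
grasp_force: 25.9
clock: 23.38
eef_pos: [552.7, 17.4, 18.7]
tcp_rot: [3.142, 0.0, 0.006]
contact_force: [-0.7, 0.5, -0.6]
opening: 0.548
grasp_force: 25.9
```

```bash
python3 -m jog '[{"x":0,"y":0,"z":0.15,"spin":0,"grip":0.7},{"x":0,"y":0,"z":0.15,"spin":0,"grip":0.7},{"x":0,"y":0,"z":0,"spin":0,"grip":0.7}]'; python3 -m jog '[{"x":0,"y":0,"z":0.1,"spin":0,"grip":0.7},{"x":0,"y":0,"z":0,"spin":0,"grip":0.7}]'; python3 -m jog '[{"x":0,"y":0,"z":0.05,"spin":0,"grip":0.7},{"x":0,"y":0,"z":0,"spin":0,"grip":0.7}]'
```

```text
clock: 23.63
eef_pos: [552.8, 17.4, 15.9]
tcp_rot: [-3.142, 0.0, 0.006]
contact_force: [-0.2, -0.0, -0.1]
opening: 0.544
grasp_force: 25.9
clock: 23.8
eef_pos: [552.9, 17.4, 15.0]
tcp_rot: [-3.142, 0.0, 0.006]
contact_force: [0.5, 0.6, -0.3]
opening: 0.545
grasp_force: 25.9
clock: 23.97
eef_pos: [552.9, 17.4, 14.6]
tcp_rot: [-3.142, -0.0, 0.006]
contact_force: [-0.0, -1.0, -0.6]
opening: 0.545
grasp_force: 25.9
```

```bash
python3 -m jog '[{"x":0,"y":0,"z":0.08,"spin":0,"grip":0.7},{"x":0,"y":0,"z":0,"spin":0,"grip":0.7}]'; python3 -m jog '[{"x":0,"y":0,"z":0.04,"spin":0,"grip":0.7},{"x":0,"y":0,"z":0,"spin":0,"grip":0.7}]'; python3 -m jog '[{"x":0,"y":0,"z":0,"spin":0,"grip":0.44},{"x":0,"y":0,"z":0,"spin":0,"grip":0.4},{"x":0,"y":0,"z":0,"spin":0,"grip":0.36},{"x":0,"y":0,"z":0,"spin":0,"grip":0.34},{"x":0,"y":0,"z":0,"spin":0,"grip":0.34}]'
```

```text
clock: 24.13
eef_pos: [552.9, 17.4, 13.7]
tcp_rot: [3.142, 0.0, 0.006]
contact_force: [-0.6, 0.4, -0.1]
opening: 0.542
grasp_force: 25.9
clock: 24.3
eef_pos: [552.9, 17.4, 13.5]
tcp_rot: [-3.142, -0.0, 0.006]
contact_force: [-1.0, -0.2, 1.0]
opening: 0.541
grasp_force: 26.0
clock: 24.72
eef_pos: [552.9, 17.4, 13.3]
tcp_rot: [-3.142, 0.0, 0.006]
contact_force: [0.2, 0.6, 0.2]
opening: 0.662
grasp_force: 0.0
```

Released. Raise straight up, move away to the right, and check.

```bash
python3 -m jog '[{"x":0,"y":0,"z":-0.5,"spin":0,"grip":0.34},{"x":0,"y":0,"z":-1.5,"spin":0,"grip":0.34},{"x":0,"y":0,"z":-2.5,"spin":0,"grip":0.34},{"x":0,"y":0,"z":-3,"spin":0,"grip":0.34},{"x":0,"y":0,"z":-3,"spin":0,"grip":0.34},{"x":0,"y":0,"z":-3,"spin":0,"grip":0.34},{"x":0,"y":0,"z":-3,"spin":0,"grip":0.34},{"x":0,"y":0,"z":-2,"spin":0,"grip":0.34}]'; python3 -m jog '[{"x":-1,"y":1.5,"z":0,"spin":0,"grip":0.34},{"x":-1.5,"y":3,"z":0,"spin":0,"grip":0.34},{"x":-1.5,"y":3,"z":0,"spin":0,"grip":0.34},{"x":-1.5,"y":3,"z":0,"spin":0,"grip":0.34},{"x":-1.5,"y":3,"z":0,"spin":0,"grip":0.34},{"x":-1.5,"y":3,"z":0,"spin":0,"grip":0.34},{"x":-1.5,"y":3,"z":0,"spin":0,"grip":0.34},{"x":-1.5,"y":3,"z":0,"spin":0,"grip":0.34},{"x":0,"y":3,"z":0,"spin":0,"grip":0.34},{"x":0,"y":3,"z":0,"spin":0,"grip":0.34},{"x":0,"y":0,"z":0,"spin":0,"grip":0.34},{"x":0,"y":0,"z":0,"spin":0,"grip":0.34}]'
python3 - <<'E'
from h import *
T=grab_frame("top");S=grab_frame("side")
cv2.imwrite("pics/e1.png",np.hstack([cv2.resize(T["pixels"][100:300,130:330],(400,400)),cv2.resize(S["pixels"][120:320,230:430],(400,400))]))
import pickle
T0,S0=pickle.load(open("f0.pkl","rb"))
# box shift check: front/right edges of frame region
a=cv2.cvtColor(T0["pixels"],6)[228:240,222:262].astype(np.float32);b=cv2.cvtColor(T["pixels"],6)[228:240,222:262].astype(np.float32)
print(cv2.phaseCorrelate(a,b,cv2.createHanningWindow((40,12),cv2.CV_32F)))
E
```

```text
clock: 25.38
eef_pos: [553.7, 17.4, 201.8]
tcp_rot: [-3.141, -0.003, 0.006]
contact_force: [1.3, -0.7, 0.1]
opening: 0.656
grasp_force: 0.0
clock: 26.38
eef_pos: [439.3, -269.5, 198.6]
tcp_rot: [3.142, -0.0, 0.003]
contact_force: [-0.3, 0.2, -1.0]
opening: 0.659
grasp_force: 0.0
((-0.12117658895892092, -0.2614791831449548), 1.1035573412974675)
```

View pics/e1.png

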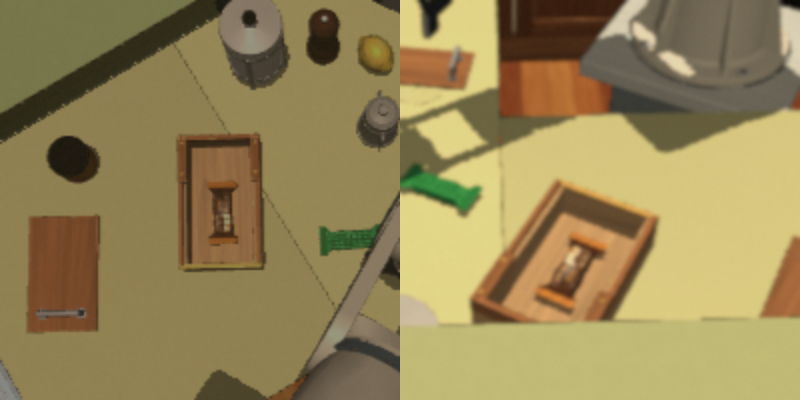

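The bar lies flat on the box floor at crop (222,212). The lid is flat at (63,273), handle up and clear of the box, and the box has not shifted measurably.

```bash
python3 -c "
from rig import *; print(sign_off())"
```

```text
the job is handed in; nothing more can be done
None
```

The job is handed in: the lid lies flat on the worktop left of the box with its handle up, and the brown bar with orange ends lies flat on the box floor. The box stayed in place to within about a millimetre in the camera check, and I didn't touch the can, salt shaker or tin. It took about 26 s of the 64 s; `sign_off()` returned no verdict.

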